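# Snap the cabinet light bar into its charging cradle

## Robot

A 7-joint arm with a two-finger parallel gripper is mounted at the origin on the work surface. World frame = base frame: x ahead of the robot, y to its left, z up, the work surface at z = 0. Lengths are in mm, angles in degrees, forces in N, time in s.
With the tool pointing down it reaches from about 400 to 850 mm from the base axis. Payload 4.5 kg.
Tool frame: the origin (TCP) lies at the very end of the fingers, on their centre line; the grasp point (between the pads) lies 19 mm behind it; z points along the fingers, y is the line along which they close (so a half turn about z gives the same grasp; the last joint's range is limited). The gripper opens to 88 mm and grips with 3 to 60 N. Pads are 18 mm wide; open, the fingers measure 123 mm over their backs; the gripper's body (75 mm by 187 mm) begins 45 mm behind the grasp point.
Start: joints at [77.624, 39.483, -11.15, 89.685, 9.013, 51.709, -12.324], TCP at [154.535, -605.618, 238.743] pointing down, gripper open.
Joint ranges: [-172.22, 172.22], [-26.19, 119.32], [-84.43, 86.54], [7.71, 146.69], [-57.33, 237.33], [2.42, 119.75], [-152.13, 152.13]. Speed limits (degrees/s): [147.25, 147.25, 180, 180, 180, 180, 180].

## Interface

Orientations are given as [roll, pitch, yaw] about the fixed x, y, z axes, in that order (R = Rz(yaw) Ry(pitch) Rx(roll)).
In Python, from bench import sensors, imaging, robot gives the robot as it stands.
- The arm moves only by the tool servo_tool, never from a script. Its argument "rows" is a list that holds one entry, the list of rows, each a list of 7 numbers: the turn, a rotation vector about the tool's x, y, z in degrees, then the shift along the tool's x, y, z in mm, then the opening in per cent of the stroke, from 0 (shut) to 100 (fully open). In form: [[[wx, wy, wz, x, y, z, gripper], ...]]. A call has 1 to 5 rows; each row shifts and turns the commanded pose from where the row before left it, along the tool's axes as they then stand; what a row does not reach is not made up. A row lasts 1/10 s, in which the tool goes at most 50 mm and 8.59 degrees, less where a joint would pass 70% of its speed; a pose out of reach is approached as far as the arm can. A call is refused whole if a number of a shift passes 50 or a number of a turn 8.59, either way. A call with a gripper value outside its range is refused whole. The fingers move at their own pace and stop on an object; "squeeze" is the grip in N (left out, the last holds). Time passes only in rows, so rows that do not move let the fingers close. It gives the time, the measured TCP pose, the force, the opening and the grip force at its end, in the units of the state.
- sensors.get_obs(): the state, without advancing time (a new reading comes with each control period).
- imaging.snapshot(name): name is "scene" or "top"; returns (picture, depth): 420x560x3 uint8, blue, green, red; 420x560 float32, mm along the optical axis (not along the pixel's ray), 0 where there is no reading.
- imaging.camera_info(name): a dict with "fx", "fy", "cx", "cy" (pixels), "world_to_cam" (4x4, takes a point from world to camera coordinates). Camera axes: x right, y down, z forward; pixel columns grow to the right and rows downward; lengths in mm; the calibration is good to about 2 mm. A picture is of the moment at which its call begins. camera_info takes no time and is no camera call.
- robot.hand_in(): hands the job in; it is judged then, once.
The state is a dict: "time_s": time; "q": joint angles; "dq": joint speeds; "tau": joint torques, N m; "ee_pos": TCP position; "eef_rot": TCP orientation; "ft_force": force on the tool from outside, world axes, zero at the start; "moment": the same for the moment, N m; "width": opening from 0.0 (shut) to 1.0 (fully open); "gripper_force": force on a finger pad.
Only numpy, scipy, OpenCV 4.12 (cv2) and the standard library are available. Lean on these libraries where they do the work, as an engineer would, in place of code of your own. Each camera call takes 0.05 s, during which the arm holds its last target. There are 200 camera calls.

## Task

Draw the square light bar out of its mahogany sleeve by the end that sticks out, lay it flat on the leather mat and let go. Then take it up again by its middle and press it down between the two brass spring clips of the charging cradle until it snaps in and lies fully home; press it in, do not drop it in. Leave the ornaments on the shelf where they stand.

Things in the scene. Friction and masses are not known exactly. Their poses are not given: they have to be found in the camera images.
- light_bar: brushed metal bar, 28 x 28 mm square, 160 mm long, about 250 g, all sides and both ends alike; the edges of its ends are chamfered 8 mm at 45 degrees (end faces 12 x 12 mm). Origin at the bar's centre, y along its length. At the start it lies level in the sleeve, centre 24 mm above the shelf, its -y end sticking out of the sleeve's mouth by about 58 mm
- sleeve: fixed mahogany sleeve (low box open at one end), 48 mm wide (x), 110 mm long (y), 50 mm high; inside 36 mm wide, 34 mm high, floor 10 mm above the shelf. Origin at the centre of its underside; its mouth faces its own -y: draw the bar out level along -y, about 105 mm until clear
- mat: fixed thin dark leather mat, 100 mm (x) by 200 mm (y), 3 mm thick. Origin at the centre of its underside. The bar lying flat on it has its centre 17 mm above the shelf
- cradle: fixed mahogany charging cradle, base 64 mm (x) by 212 mm (y), 6 mm high. Origin at the centre of its underside; the bar lies along its y axis, on two pads 15 mm above the shelf, 42 to 66 mm either side of the middle, between side cheeks 33 mm apart with flared tops up to 35 mm high. The middle 84 mm is free for fingers above the base. A brass spring clip stands at each end, 52 mm high
- seat (a point): where the centre of the fully seated bar lies, 29 mm above the shelf; axes as the cradle. The clips' rounded lips (8 mm thick, 153 mm apart, 40 mm above the shelf) touch the bar's chamfers when its centre is about 22 mm above the seat and snap in over its ends about 5 mm above the seat; pressing it past both takes about 10 N
- clip_a (a joint): how far the spring clip at the cradle's +y end is bent outwards (rad): 0 at rest, about 0.1 while the bar's end passes, back below 0.08 when the bar has snapped in under its lip
- clip_b (a joint): the same for the spring clip at the cradle's -y end
- lavender_thimble: ornament: lavender porcelain thimble, 29 mm wide, 30 mm high, origin at the centre of its underside
- gilt_thimble: ornament: gilt brass thimble, 25 mm wide, 26 mm high, origin at the centre of its underside
- onyx_egg: ornament: black onyx egg on a brass foot, 44 mm wide, 61 mm high, origin at the centre of its underside
- spoon_rest: ornament: silver salt spoon rest, 34 by 80 mm, 13 mm high, origin at the centre of its underside
- crystal_bird: ornament: frosted crystal bird, about 115 mm long (x), 71 mm high, origin at the centre of its foot's underside
- trinket_box: ornament: round white porcelain box with a lid, 71 mm wide, 50 mm high, origin at the centre of its underside
Not all that is in view belongs to the job. What is shaped like the cradle but blue is not meant.

How it is judged:
By the outcome, as a careful person would: the job done as asked, in the order asked, and still so for the second after the job is handed in, with the robot touching nothing.
It also fails if it takes over 61 s, if anything falls off the work surface, if the arm or the gripper's body presses on something with over 40 N, if the wrist force passes 120 N, or if a joint passes its speed limit or range.

## Working session

There is one attempt and no reset: what is moved stays moved. The work goes in short steps, Python scripts to look and compute and a tool call to move; the robot and the scene stay as the last step left them, time stands still between calls to the robot, and variables do not carry over. Pictures are saved under pics/ and viewed, at most 10 in all, crops included, and the job is handed in when it is done.

Besides the shell and the picture viewer there is one more tool, called after "Emit:" as name(argument=value, ...) on one line, values as JSON. servo_tool: Moves the arm, as the interface text tells. Its arguments: {"type":"object","properties":{"rows":{"type":"array","items":{"type":"array","items":{"type":"array","items":{"type":"number"}}}},"squeeze":{"type":"number"}},"required":["rows"]}

```bash
ls && mkdir -p pics && python3 - <<'E'
from bench import sensors, imaging
import cv2, numpy as np
o=sensors.get_obs(); print({k:np.round(v,2).tolist() for k,v in o.items()})
for n in("scene","top"):
    p,d=imaging.snapshot(n); cv2.imwrite(f"pics/{n}0.png",p); np.save(f"pics/{n}0.npy",d)
    c=imaging.camera_info(n); print(n,c["fx"],c["fy"],c["cx"],c["cy"],np.round(c["world_to_cam"],3).tolist(), (d==0).mean())
E
```

```text
pics
{'time_s': 0.0, 'q': [77.62, 39.53, -11.15, 89.75, 9.01, 51.71, -12.33], 'dq': [0.02, -0.1, 0.03, 0.05, -0.05, -0.04, -0.11], 'tau': [-0.0, -52.76, -1.27, -15.34, -0.05, 0.01, 0.0], 'ee_pos': [154.32, -605.0, 237.94], 'eef_rot': [-179.9, 0.01, 14.32], 'ft_force': [-0.15, -0.52, -0.11], 'moment': [-0.07, 0.01, 0.04], 'gripper_force': 0.0, 'width': 1.0}
scene 407.79723302004464 407.79723302004464 276.8079677744645 207.34907476409342 [[-0.745, 0.667, 0.002, 416.363], [0.36, 0.405, -0.84, -116.682], [-0.562, -0.625, -0.542, 1169.727], [0.0, 0.0, 0.0, 1.0]] 0.004183673469387755
top 464.40690841344576 464.40690841344576 280.4117460372879 204.84314246133016 [[0.008, -1.0, 0.019, -55.477], [-0.998, -0.009, -0.058, 530.137], [0.058, -0.018, -0.998, 1224.112], [0.0, 0.0, 0.0, 1.0]] 0.004136904761904762
```

View pics/scene0.png

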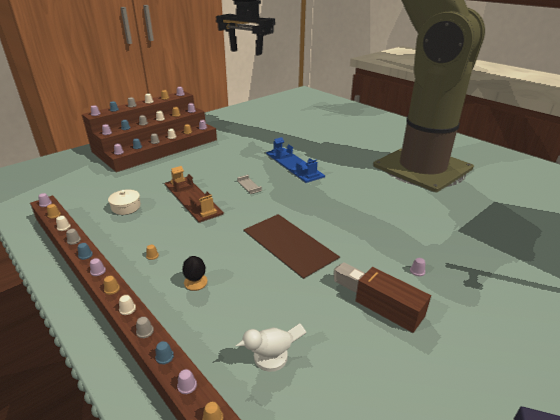

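View pics/top0.png

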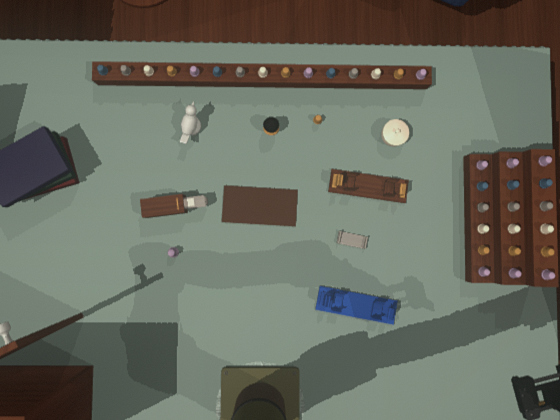

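The top view shows the sleeve at (163,204) with the bar's end sticking out at (195,202), and the mat at (260,206). There are two cradle shapes: mahogany with brass clips at (369,186) and blue at (357,305). The mahogany one fits the description. Next I'll confirm it in a crop and measure.

```bash
cat > h.py <<'E'
from bench import sensors, imaging
import cv2, numpy as np
def cam(n):
    c=imaging.camera_info(n); K=np.array([[c["fx"],0,c["cx"]],[0,c["fy"],c["cy"]],[0,0,1]]); return K,np.array(c["world_to_cam"])
def plane(n,uv,z):
    K,T=cam(n); uv=np.atleast_2d(uv).astype(float)
    r=np.c_[uv,np.ones(len(uv))]@np.linalg.inv(K).T@T[:3,:3]; o=-T[:3,:3].T@T[:3,3]
    return o+r*((z-o[2])/r[:,2])[:,None]
def cloud(n,d):
    K,T=cam(n); v,u=np.mgrid[:d.shape[0],:d.shape[1]]
    p=np.stack([(u-K[0,2])/K[0,0]*d,(v-K[1,2])/K[1,1]*d,d],-1)
    return (p-T[:3,3])@T[:3,:3]
def rect(xy):
    (c,(w,h),a)=cv2.minAreaRect(xy.astype(np.float32)); b=cv2.boxPoints((c,(w,h),a))
    e=[b[1]-b[0],b[2]-b[1]]; L=max(e,key=np.linalg.norm)
    return np.round(c,1),round(max(w,h),1),round(min(w,h),1),round(np.degrees(np.arctan2(L[1],L[0]))%180,1)
E
python3 - <<'E'
from h import *
p=cv2.imread("pics/top0.png"); s=cv2.imread("pics/scene0.png")
cv2.imwrite("pics/crop1.png",np.vstack([cv2.resize(p[150:330,130:420],None,fx=2,fy=2,interpolation=2)[:, :580],]))
P={n:cloud(n,np.load(f"pics/{n}0.npy")) for n in("top","scene")}
I={"top":p,"scene":s}
R={"top":dict(sleeve=(135,185,212,222),mat=(212,180,306,232),cradle=(322,160,418,208)),"scene":dict(sleeve=(330,255,435,330),mat=(240,210,342,276),cradle=(160,162,226,222))}
for n in R:
  hsv=cv2.cvtColor(I[n],cv2.COLOR_BGR2HSV)
  for k,(a,b,c,d) in R[n].items():
    h=hsv[b:d,a:c].astype(int); q=P[n][b:d,a:c]; z=q[...,2]
    m=((h[...,0]<22)|(h[...,0]>165))&(h[...,1]>70)
    m=cv2.morphologyEx(m.astype(np.uint8),cv2.MORPH_OPEN,np.ones((3,3)))>0
    print(n,k,rect(q[m][:,:2]),"z pct",np.round(np.percentile(z[m],[2,25,50,75,98]),0))
    if k=="sleeve":
      m=(z>28)&(h[...,1]<60)
      m=cv2.morphologyEx(m.astype(np.uint8),cv2.MORPH_OPEN,np.ones((3,3)))>0
      print(" bar",m.sum(),rect(q[m][:,:2]),np.round(np.percentile(z[m],[2,50,98]),1))
    if k=="sleeve":
      m=(z>42); print(" sleeve top",rect(q[m][:,:2]),np.median(z[m]))
    if k=="cradle":
      m=(z>40); print(" clips",rect(q[m][:,:2]),np.max(z))
E
```

```text
top sleeve (array([512.5, 140.8]), 349.0, 68.7, np.float32(83.5)) z pct [34. 47. 49. 51. 54.]
 bar 249 (array([537.6, 174. ]), 60.0, 28.3, np.float32(97.9)) [29.7 37.1 41.4]
 sleeve top (array([512.5, 140.8]), 349.0, 68.7, np.float32(83.5)) 49.24707278552666
top mat (array([519.4,   5.9]), 197.3, 117.4, np.float32(87.0)) z pct [-3.  1.  2.  4.  8.]
top cradle (array([ 564.8, -203.3]), 387.8, 128.0, np.float32(103.0)) z pct [ 1.  5.  7. 14. 48.]
 clips (array([ 557.6, -191.8]), 368.6, 97.9, np.float32(106.3)) 1253.4990124046
scene sleeve (array([693.6, 367.6]), 659.5, 184.5, np.float32(38.5)) z pct [ 2. 24. 46. 50. 52.]
 bar 372 (array([757.3, 340.1]), 594.9, 52.2, np.float32(37.6)) [29.3 37.6 39.8]
 sleeve top (array([761.2, 345.5]), 573.1, 117.1, np.float32(20.5)) 49.86272482123335
scene mat (array([700.3, 237.6]), 790.2, 184.1, np.float32(53.6)) z pct [1. 2. 3. 4. 5.]
scene cradle (array([730.9,  32.2]), 1083.7, 116.2, np.float32(65.4)) z pct [ 2.  6.  8. 22. 49.]
 clips (array([759.7,  75.4]), 982.7, 81.9, np.float32(64.4)) 535.0553855723006
```

View pics/crop1.png

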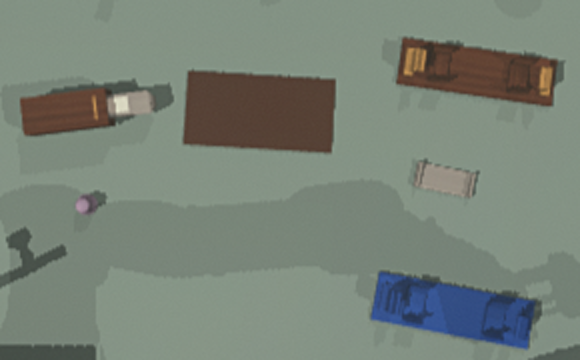

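The crop confirms it: mahogany cradle with two brass clips at top right (crop about 478,71), blue decoy at bottom right, bar stub at (130,103). I'll redo the fits with invalid depth filtered out.

```bash
python3 - <<'E'
from h import *
I={n:cv2.imread(f"pics/{n}0.png") for n in("top","scene")}
P={n:cloud(n,np.load(f"pics/{n}0.npy")) for n in I}
R={"top":dict(sleeve=(135,185,212,222),mat=(212,180,306,232),cradle=(322,160,418,208)),"scene":dict(sleeve=(330,255,435,330),mat=(240,210,342,276),cradle=(160,162,226,222))}
def biggest(m):
    m=cv2.morphologyEx(m.astype(np.uint8),cv2.MORPH_OPEN,np.ones((3,3)))
    n,l,s,_=cv2.connectedComponentsWithStats(m); return l==1+np.argmax(s[1:,4])
for n in R:
  hsv=cv2.cvtColor(I[n],cv2.COLOR_BGR2HSV)
  for k,(a,b,c,d) in R[n].items():
    h=hsv[b:d,a:c].astype(int); q=P[n][b:d,a:c]; z=q[...,2]; ok=(z>-15)&(z<70)
    uv=np.stack(np.meshgrid(np.arange(a,c),np.arange(b,d)),-1)
    wood=((h[...,0]<22)|(h[...,0]>165))&(h[...,1]>70)&ok
    sel={"sleeve":[("sleevetop",(z>44)&ok,50),("bar",(z>28)&(z<44)&(h[...,1]<60)&ok,38)],"mat":[("mat",wood,3)],"cradle":[("base",wood&(z<12),6)]}[k]
    for nm,m,hz in sel:
      m=biggest(m); print(n,nm,m.sum(),"ray",rect(plane(n,uv[m],hz)[:,:2]),"depth",rect(q[m][:,:2]),"z",np.round(np.percentile(z[m],[5,50,95]),1))
    if k=="cradle":
      br=(h[...,1]>120)&(h[...,2]>100)&(h[...,0]>10)&(h[...,0]<25)&ok&(z>36)
      nn,l,s,_=cv2.connectedComponentsWithStats(br.astype(np.uint8))
      for i in range(1,nn):
        if s[i,4]>8: print("  clip",s[i,4],np.round(q[l==i].mean(0),1),"xr",np.round(rect(q[l==i][:,:2])[0],1),rect(q[l==i][:,:2])[1:],"zmax",np.round(np.percentile(z[l==i],95),1))
E
```

```text
top sleevetop 779 ray (array([525.5, 255.7]), 110.1, 48.2, np.float32(97.7)) depth (array([525.7, 256.1]), 110.7, 48.4, np.float32(97.2)) z [45.4 49.2 53.2]
top bar 247 ray (array([537.3, 173.1]), 60.4, 28.6, np.float32(98.2)) depth (array([537.6, 174. ]), 60.0, 28.3, np.float32(97.9)) z [32.4 37.1 40.7]
top mat 2625 ray (array([529.1,   5.4]), 197.1, 97.1, np.float32(87.1)) depth (array([529.3,   5.4]), 197.3, 97.6, np.float32(87.0)) z [-1.5  2.5  6.5]
top base 1097 ray (array([ 585.5, -288.1]), 210.6, 62.7, np.float32(82.1)) depth (array([ 585.5, -287.8]), 211.0, 62.7, np.float32(82.5)) z [1.6 5.6 9.8]
  clip 56 [ 597.3 -204.9   45.4] xr [ 597.2 -205.6] (26.4, 13.7, np.float32(169.9)) zmax 53.4
  clip 64 [ 574.6 -370.3   45.3] xr [ 575.2 -370.5] (28.7, 13.3, np.float32(173.3)) zmax 51.0
scene sleevetop 1487 ray (array([528.5, 258.4]), 111.4, 54.2, np.float32(97.9)) depth (array([526.3, 257.1]), 110.8, 50.6, np.float32(97.3)) z [46.4 49.9 51.3]
scene bar 363 ray (array([542.5, 173.7]), 48.9, 36.9, np.float32(97.8)) depth (array([538.4, 170.8]), 51.8, 30.5, np.float32(98.6)) z [30.7 37.6 39.2]
scene mat 2741 ray (array([530. ,   7.1]), 200.3, 100.4, np.float32(86.9)) depth (array([528.4,   6. ]), 200.6, 105.3, np.float32(87.6)) z [1.4 2.9 4.3]
scene base 747 ray (array([ 587.7, -284.7]), 218.6, 65.7, np.float32(82.6)) depth (array([ 584.1, -286.7]), 214.0, 70.2, np.float32(82.3)) z [ 3.2  6.  10.1]
  clip 67 [ 575.1 -369.    44.7] xr [ 575.1 -367.7] (28.6, 16.7, np.float32(171.6)) zmax 50.5
  clip 77 [ 599.6 -201.1   42.9] xr [ 598.2 -201.7] (30.2, 11.8, np.float32(167.3)) zmax 51.1
```

```bash
cat > plan.py <<'E'
from bench import sensors
import numpy as np
def plan(*wps):
    """wps: (x,y,z,yaw,n); prints tool-frame rows (tool down) from the measured pose"""
    o=sensors.get_obs(); p=np.array(o["ee_pos"]); y=o["eef_rot"][2]
    print("t",round(o["time_s"],2),"at",np.round(p,1),np.round(o["eef_rot"],1),"w",round(o["width"],3),"grip",round(o["gripper_force"],1),"F",np.round(o["ft_force"],1),"q7",round(o["q"][6]))
    for x,yy,z,yaw,n in wps:
        d=(np.array([x,yy,z])-p)/n; dy=(yaw-y)/n
        for i in range(n):
            a=np.radians(y+i*dy); c,s=np.cos(a),np.sin(a)
            print([0,0,round(-dy,1),round(c*d[0]+s*d[1],1),round(s*d[0]-c*d[1],1),round(-d[2],1)])
        p=np.array([x,yy,z]); y=yaw
E
python3 -c "
from plan import plan
plan((480,-350,230,54,9),(537,165,120,97.6,11))"
```

```text
t 0.1 at [ 154.3 -605.1  238. ] [-179.9    0.    14.3] w 0.999 grip 0.0 F [ 0.4 -0.1 -0.1] q7 -12
[0, 0, np.float64(-4.4), np.float64(42.1), np.float64(-18.5), np.float64(0.9)]
[0, 0, np.float64(-4.4), np.float64(43.4), np.float64(-15.2), np.float64(0.9)]
[0, 0, np.float64(-4.4), np.float64(44.4), np.float64(-11.8), np.float64(0.9)]
[0, 0, np.float64(-4.4), np.float64(45.2), np.float64(-8.4), np.float64(0.9)]
[0, 0, np.float64(-4.4), np.float64(45.7), np.float64(-4.9), np.float64(0.9)]
[0, 0, np.float64(-4.4), np.float64(45.9), np.float64(-1.4), np.float64(0.9)]
[0, 0, np.float64(-4.4), np.float64(45.9), np.float64(2.2), np.float64(0.9)]
[0, 0, np.float64(-4.4), np.float64(45.6), np.float64(5.7), np.float64(0.9)]
[0, 0, np.float64(-4.4), np.float64(45.0), np.float64(9.2), np.float64(0.9)]
[0, 0, -4.0, np.float64(40.9), np.float64(-23.3), np.float64(10.0)]
[0, 0, -4.0, np.float64(42.4), np.float64(-20.4), np.float64(10.0)]
[0, 0, -4.0, np.float64(43.7), np.float64(-17.5), np.float64(10.0)]
[0, 0, -4.0, np.float64(44.9), np.float64(-14.4), np.float64(10.0)]
[0, 0, -4.0, np.float64(45.7), np.float64(-11.3), np.float64(10.0)]
[0, 0, -4.0, np.float64(46.4), np.float64(-8.1), np.float64(10.0)]
[0, 0, -4.0, np.float64(46.9), np.float64(-4.8), np.float64(10.0)]
[0, 0, -4.0, np.float64(47.1), np.float64(-1.6), np.float64(10.0)]
[0, 0, -4.0, np.float64(47.1), np.float64(1.7), np.float64(10.0)]
[0, 0, -4.0, np.float64(46.8), np.float64(4.9), np.float64(10.0)]
[0, 0, -4.0, np.float64(46.4), np.float64(8.1), np.float64(10.0)]
```

Emit:
servo_tool(rows=[[[0, 0, -4.4, 42, -18.5, 1, 70], [0, 0, -4.4, 43, -15, 1, 70], [0, 0, -4.4, 44, -12, 1, 70], [0, 0, -4.4, 45, -8.5, 1, 70], [0, 0, -4.4, 46, -5, 1, 70]]])

```text
time_s: 0.6
ee_pos: [335.6, -462.7, 233.4]
eef_rot: [-180.0, 0.0, 36.5]
ft_force: [0.1, -0.8, -0.8]
width: 0.7
gripper_force: 0.0
```

Emit:
servo_tool(rows=[[[0, 0, -4.4, 46, -1.5, 1, 70], [0, 0, -4.4, 46, 2, 1, 70], [0, 0, -4.4, 45.5, 6, 1, 70], [0, 0, -4.4, 45, 9, 1, 70], [0, 0, -4, 41, -23, 10, 70]]])

```text
time_s: 1.1
ee_pos: [490.3, -304.0, 220.2]
eef_rot: [179.6, -0.1, 58.1]
ft_force: [0.1, 1.3, 0.1]
width: 0.702
gripper_force: 0.0
```

Emit:
servo_tool(rows=[[[0, 0, -4, 42.5, -20.5, 10, 70], [0, 0, -4, 43.5, -17.5, 10, 70], [0, 0, -4, 45, -14.5, 10, 70], [0, 0, -4, 45.5, -11.5, 10, 70], [0, 0, -4, 46.5, -8, 10, 70]]])

```text
time_s: 1.6
ee_pos: [510.2, -68.4, 169.2]
eef_rot: [-180.0, 0.0, 78.1]
ft_force: [-0.3, -0.2, 0.6]
width: 0.697
gripper_force: 0.0
```

Emit:
servo_tool(rows=[[[0, 0, -4, 47, -5, 10, 70], [0, 0, -4, 47, -1.5, 10, 70], [0, 0, -4, 47, 1.5, 10, 70], [0, 0, -4, 47, 5, 10, 70], [0, 0, -4, 46.5, 8, 10, 70]]])

```text
time_s: 2.1
ee_pos: [535.1, 166.2, 119.0]
eef_rot: [-180.0, 0.0, 98.1]
ft_force: [1.2, 0.4, 0.2]
width: 0.702
gripper_force: 0.0
```

```bash
sed -i 's/print(\[0,0,round(-dy,1),\(.*\)\])$/print(np.round([0,0,-dy,c*d[0]+s*d[1],s*d[0]-c*d[1],-d[2]],1).tolist())/' plan.py && python3 -c "
from plan import plan
plan((537,174,60,97.6,2),(537,174,12,97.6,2))"
```

```text
t 2.1 at [535.1 166.2 119. ] [-180.     0.    98.1] w 0.702 grip 0.0 F [1.2 0.4 0.2] q7 -42
[0.0, 0.0, 0.2, 3.8, 1.5, 29.5]
[0.0, 0.0, 0.2, 3.8, 1.5, 29.5]
[0.0, 0.0, -0.0, 0.0, 0.0, 24.0]
[0.0, 0.0, -0.0, 0.0, 0.0, 24.0]
```

Emit:
servo_tool(rows=[[[0, 0, 0.2, 4, 1.5, 29.5, 70], [0, 0, 0.2, 4, 1.5, 29.5, 70], [0, 0, 0, 0, 0, 24, 70], [0, 0, 0, 0, 0, 24, 70], [0, 0, 0, 0, 0, 0, 70]]])

```text
time_s: 2.6
ee_pos: [535.0, 171.9, 9.9]
eef_rot: [-179.7, 0.1, 97.6]
ft_force: [-0.5, -1.0, -0.6]
width: 0.702
gripper_force: 0.0
```

Emit:
servo_tool(rows=[[[0, 0, 0, 0, 0, 0, 0], [0, 0, 0, 0, 0, 0, 0], [0, 0, 0, 0, 0, 0, 0], [0, 0, 0, 0, 0, 0, 0], [0, 0, 0, 0, 0, 0, 0]]], squeeze=15)

```text
time_s: 3.1
ee_pos: [537.6, 172.8, 13.5]
eef_rot: [179.9, -0.0, 97.5]
ft_force: [0.5, -0.6, 3.2]
width: 0.319
gripper_force: 15.0
```

```bash
python3 -c "
from plan import plan
plan((537+.132*130,174-.991*130,14,97.6,10))"
```

```text
t 3.1 at [537.6 172.8  13.5] [179.9  -0.   97.5] w 0.319 grip 15.0 F [ 0.5 -0.6  3.2] q7 -48
[0.0, 0.0, -0.0, -12.9, -0.0, -0.1]
[0.0, 0.0, -0.0, -12.9, -0.0, -0.1]
[0.0, 0.0, -0.0, -12.9, -0.0, -0.1]
[0.0, 0.0, -0.0, -12.9, -0.0, -0.1]
[0.0, 0.0, -0.0, -12.9, -0.0, -0.1]
[0.0, 0.0, -0.0, -12.9, -0.0, -0.1]
[0.0, 0.0, -0.0, -12.9, -0.0, -0.1]
[0.0, 0.0, -0.0, -12.9, -0.0, -0.1]
[0.0, 0.0, -0.0, -12.9, -0.0, -0.1]
[0.0, 0.0, -0.0, -12.9, -0.0, -0.1]
```

Emit:
servo_tool(rows=[[[0, 0, 0, 0, 0, 0, 0], [0, 0, 0, 0, 0, -1, 0], [0, 0, 0, -8, 0, 0, 0], [0, 0, 0, -12, 0, 0, 0], [0, 0, 0, -12, 0, 0, 0]]], squeeze=45)

```text
time_s: 3.6
ee_pos: [541.3, 139.9, 13.5]
eef_rot: [-180.0, 0.0, 97.5]
ft_force: [-0.5, 0.9, -0.2]
width: 0.312
gripper_force: 45.0
```

Emit:
servo_tool(rows=[[[0, 0, 0, -14, 0, 0, 0], [0, 0, 0, -14, 0, 0, 0], [0, 0, 0, -14, 0, 0, 0], [0, 0, 0, -14, 0, 0, 0], [0, 0, 0, 0, 0, 0, 0]]])

```text
time_s: 4.1
ee_pos: [548.6, 80.8, 13.4]
eef_rot: [-179.9, 0.2, 97.2]
ft_force: [0.7, -3.7, -1.3]
width: 0.313
gripper_force: 45.0
```

Emit:
servo_tool(rows=[[[0, 0, 0, -14, 0, 0, 0], [0, 0, 0, -14, 0, 0, 0], [0, 0, 0, -14, 0, 0, 0], [0, 0, 0, -10, 0, -2, 0], [0, 0, 0, 0, 0, -2, 0]]])

```text
time_s: 4.6
ee_pos: [555.5, 31.0, 17.7]
eef_rot: [-180.0, 0.1, 97.3]
ft_force: [0.4, -0.2, -2.7]
width: 0.315
gripper_force: 45.0
```

```bash
python3 - <<'E'
from plan import plan
plan((529,-43.4,16,87.3,4))
from h import *
p,d=imaging.snapshot("top"); cv2.imwrite("pics/t1.png",p)
p,d=imaging.snapshot("scene"); cv2.imwrite("pics/s1.png",cv2.resize(p[190:330,210:450],(720,420),interpolation=2))
E
```

```text
t 4.6 at [555.5  31.   17.7] [-1.80e+02  1.00e-01  9.73e+01] w 0.315 grip 45.0 F [ 0.4 -0.2 -2.7] q7 -37
[0.0, 0.0, 2.5, -17.6, -8.9, 0.4]
[0.0, 0.0, 2.5, -18.0, -8.2, 0.4]
[0.0, 0.0, 2.5, -18.3, -7.4, 0.4]
[0.0, 0.0, 2.5, -18.6, -6.6, 0.4]
```

View pics/s1.png

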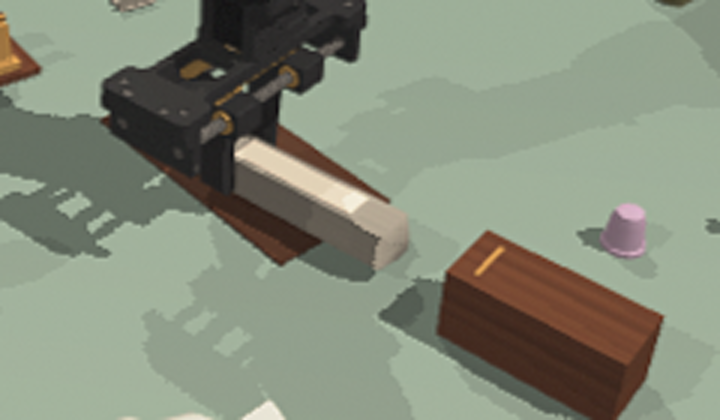

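The bar is clear of the sleeve and held level, its far end at crop (390,240) and the sleeve mouth at (465,270). Next I carry it over the mat and lay it down.

Emit:
servo_tool(rows=[[[0, 0, 2.5, -17.5, -9, 0, 0], [0, 0, 2.5, -18, -8, 0, 0], [0, 0, 2.5, -18.5, -7.5, 0, 0], [0, 0, 2.5, -18.5, -6.5, 0, 0], [0, 0, 0, 0, 0, 0, 0]]])

```text
time_s: 5.2
ee_pos: [526.9, -46.1, 17.5]
eef_rot: [-179.8, 0.3, 87.1]
ft_force: [-0.8, 0.2, -3.2]
width: 0.319
gripper_force: 45.0
```

Emit:
servo_tool(rows=[[[0, 0, 0, 0, 0, 3, 0], [0, 0, 0, 0, 0, 3, 0], [0, 0, 0, 0, 0, 2, 0], [0, 0, 0, 0, 0, 1, 0], [0, 0, 0, 0, 0, 0, 0]]])

```text
time_s: 5.7
ee_pos: [529.2, -39.9, 8.5]
eef_rot: [-180.0, -0.0, 87.6]
ft_force: [-0.3, 0.5, -2.8]
width: 0.312
gripper_force: 45.0
```

Emit:
servo_tool(rows=[[[0, 0, 0, 0, 0, 1, 0], [0, 0, 0, 0, 0, 1, 0], [0, 0, 0, 0, 0, 0, 0]]])

```text
time_s: 6.0
ee_pos: [529.3, -40.4, 6.7]
eef_rot: [180.0, -0.0, 87.5]
ft_force: [-0.1, 0.6, -1.6]
width: 0.31
gripper_force: 45.0
```

Emit:
servo_tool(rows=[[[0, 0, 0, 0, 0, 0.5, 0], [0, 0, 0, 0, 0, 0.5, 0], [0, 0, 0, 0, 0, 0, 0]]])

```text
time_s: 6.3
ee_pos: [529.4, -40.4, 6.5]
eef_rot: [180.0, 0.0, 87.5]
ft_force: [-2.4, 0.3, 6.3]
width: 0.314
gripper_force: 45.0
```

Emit:
servo_tool(rows=[[[0, 0, 0, 0, 0, 0, 40], [0, 0, 0, 0, 0, 0, 60], [0, 0, 0, 0, 0, 0, 60], [0, 0, 0, 0, 0, -5, 60], [0, 0, 0, 0, 0, -30, 60]]])

```text
time_s: 6.8
ee_pos: [527.4, -40.3, 39.1]
eef_rot: [-179.7, 0.0, 87.6]
ft_force: [0.7, 0.2, -0.1]
width: 0.601
gripper_force: 0.0
```

Emit:
servo_tool(rows=[[[0, 0, 0, 0, 0, -45, 60], [0, 0, 0, -40, 0, -20, 60], [0, 0, 0, -50, 0, 0, 60], [0, 0, 0, -50, 0, 0, 60], [0, 0, 0, 0, 0, 0, 60]]])

```text
time_s: 7.3
ee_pos: [520.7, -191.3, 105.6]
eef_rot: [-179.9, 0.4, 86.7]
ft_force: [-0.3, -0.2, 0.5]
width: 0.599
gripper_force: 0.0
```

```bash
cat > bar.py <<'E'
from h import *
def bar(tag,box={"top":(205,165,315,240),"scene":(220,190,370,300)},zr=(22,40)):
    for n in box:
        p,d=imaging.snapshot(n); cv2.imwrite(f"pics/{tag}_{n}.png",p); a,b,c,e=box[n]
        q=cloud(n,d)[b:e,a:c]; z=q[...,2]
        m=cv2.morphologyEx(((z>zr[0])&(z<zr[1])).astype(np.uint8),cv2.MORPH_OPEN,np.ones((3,3)))
        k,l,s,_=cv2.connectedComponentsWithStats(m)
        m=l==1+np.argmax(s[1:,4]); t=m&(z>np.percentile(z[m],30))
        uv=np.stack(np.meshgrid(np.arange(a,c),np.arange(b,e)),-1)
        print(n,m.sum(),"depth",rect(q[m][:,:2]),"mean",np.round(q[m].mean(0),1),"ray",rect(plane(n,uv[m],np.median(z[m]))[:,:2]),"z",np.round(np.percentile(z[m],[10,50,90]),1))
E
python3 -c "
from bar import *
bar('b1')
from plan import plan; plan()
p=cv2.imread('pics/b1_top.png'); cv2.imwrite('pics/c2.png',cv2.resize(p[150:260,190:430],(720,330),interpolation=2))"
```

```text
top 619 depth (array([531.7,   8.5]), 154.3, 28.2, np.float32(87.9)) mean [531.6   8.9  30.4] ray (array([531.6,   8.3]), 153.5, 28.2, np.float32(87.9)) z [27.  30.4 33.4]
scene 759 depth (array([532.1,  13.3]), 152.2, 30.5, np.float32(87.2)) mean [535.1  18.7  29.9] ray (array([535.7,  17. ]), 158.5, 36.3, np.float32(87.9)) z [25.5 30.7 32.1]
t 7.4 at [ 522.6 -182.4  105.8] [180.    0.   87.3] w 0.598 grip 0.0 F [0.4 0.4 0.1] q7 -21
```

View pics/c2.png

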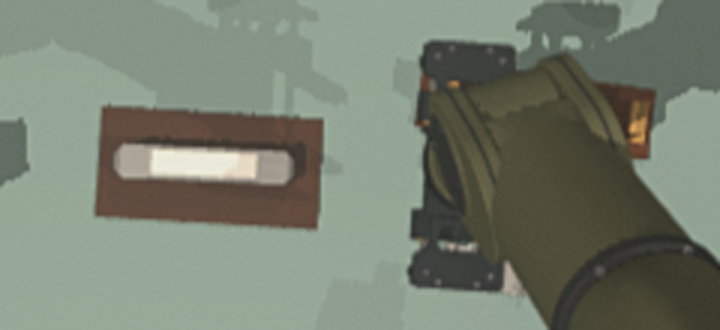

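The bar lies flat and free on the mat, spanning crop (114–294, 163). I'll get its ends more exactly from the same picture, then plan the regrasp.

```bash
python3 - <<'E'
from h import *
p=cv2.imread("pics/b1_top.png"); h=cv2.cvtColor(p,cv2.COLOR_BGR2HSV)[180:232,220:300].astype(int)
m=cv2.morphologyEx(((h[...,1]<70)&(h[...,2]>70)).astype(np.uint8),cv2.MORPH_OPEN,np.ones((3,3)))
k,l,s,c=cv2.connectedComponentsWithStats(m)
for i in range(1,k): 
  if s[i,4]>200:
    v,u=np.nonzero(l==i); w=np.c_[u+220,v+180]; print(s[i,4],w.min(0),w.max(0),rect(plane("top",w,23)[:,:2]))
from plan import plan
plan((531.5,9.5,106,88,4),(531.5,9.5,6,88,3))
E
```

```text
1524 [220 180] [299 231] (array([528. ,   4.3]), 210.0, 135.7, np.float32(90.6))
727 [228 197] [287 211] (array([531. ,   9.7]), 157.4, 33.2, np.float32(87.5))
t 7.4 at [ 522.6 -182.4  105.8] [180.    0.   87.3] w 0.598 grip 0.0 F [0.4 0.4 0.1] q7 -21
[0.0, 0.0, -0.2, 48.0, -0.1, -0.0]
[0.0, 0.0, -0.2, 48.0, 0.1, -0.0]
[0.0, 0.0, -0.2, 48.0, 0.2, -0.0]
[0.0, 0.0, -0.2, 48.0, 0.4, -0.0]
[0.0, 0.0, -0.0, 0.0, 0.0, 33.3]
[0.0, 0.0, -0.0, 0.0, 0.0, 33.3]
[0.0, 0.0, -0.0, 0.0, 0.0, 33.3]
```

Emit:
servo_tool(rows=[[[0, 0, -0.2, 48, 0, 0, 60], [0, 0, -0.2, 48, 0, 0, 60], [0, 0, -0.2, 48, 0, 0, 60], [0, 0, 0, 48, 0.5, 0, 60], [0, 0, 0, 0, 0, 30, 60]]])

```text
time_s: 7.9
ee_pos: [534.0, 24.7, 78.8]
eef_rot: [179.5, -0.6, 89.0]
ft_force: [1.4, 0.1, 0.5]
width: 0.602
gripper_force: 0.0
```

Emit:
servo_tool(rows=[[[0, 0, 0, 0, 0, 30, 60], [0, 0, 0, 0, 0, 30, 60], [0, 0, 0, 0, 0, 5, 60], [0, 0, 0, 0, 0, 0, 60], [0, 0, 0, 0, 0, 0, 60]]])

```text
time_s: 8.4
ee_pos: [531.5, 12.4, 11.8]
eef_rot: [179.9, -0.0, 88.2]
ft_force: [-0.6, 1.3, -0.3]
width: 0.603
gripper_force: 0.0
```

Emit:
servo_tool(rows=[[[0, 0, 0, -2.5, 0, 5, 60], [0, 0, 0, 0, 0, 0, 60], [0, 0, 0, 0, 0, 0, 0], [0, 0, 0, 0, 0, 0, 0], [0, 0, 0, 0, 0, 0, 0]]], squeeze=15)

```text
time_s: 8.9
ee_pos: [531.0, 8.9, 5.9]
eef_rot: [180.0, -0.0, 88.1]
ft_force: [0.4, -0.3, -0.0]
width: 0.356
gripper_force: 0.0
```

Emit:
servo_tool(rows=[[[0, 0, 0, 0, 0, 0, 0], [0, 0, 0, 0, 0, 0, 0], [0, 0, 0, 0, 0, 0, 0]]], squeeze=55)

```text
time_s: 9.2
ee_pos: [531.1, 9.0, 5.8]
eef_rot: [180.0, 0.0, 88.1]
ft_force: [-0.3, -0.3, 3.1]
width: 0.314
gripper_force: 55.0
```

```bash
python3 - <<'E'
from plan import plan
plan((531.5,9.5,106,88.2,3),(585,-288,106,82.3,8))
E
```

```text
t 9.2 at [531.1   9.    5.8] [180.    0.   88.1] w 0.314 grip 55.0 F [-0.3 -0.3  3.1] q7 -45
[0.0, 0.0, -0.0, 0.2, 0.1, -33.4]
[0.0, 0.0, -0.0, 0.2, 0.1, -33.4]
[0.0, 0.0, -0.0, 0.2, 0.1, -33.4]
[0.0, 0.0, 0.7, -37.0, 7.9, -0.0]
[0.0, 0.0, 0.7, -36.9, 8.3, -0.0]
[0.0, 0.0, 0.7, -36.7, 8.8, -0.0]
[0.0, 0.0, 0.7, -36.6, 9.3, -0.0]
[0.0, 0.0, 0.7, -36.5, 9.7, -0.0]
[0.0, 0.0, 0.7, -36.4, 10.2, -0.0]
[0.0, 0.0, 0.7, -36.2, 10.7, -0.0]
[0.0, 0.0, 0.7, -36.1, 11.1, -0.0]
```

Emit:
servo_tool(rows=[[[0, 0, 0, 0, 0, -20, 0], [0, 0, 0, 0, 0, -35, 0], [0, 0, 0, 0, 0, -35, 0], [0, 0, 0.7, -37, 8, -10, 0], [0, 0, 0.7, -37, 8.5, 0, 0]]])

```text
time_s: 9.7
ee_pos: [545.7, -65.1, 107.6]
eef_rot: [179.8, -0.1, 86.9]
ft_force: [0.9, -0.7, -2.4]
width: 0.307
gripper_force: 55.0
```

Emit:
servo_tool(rows=[[[0, 0, 0.7, -37, 9, 0, 0], [0, 0, 0.7, -36.5, 9.5, 0, 0], [0, 0, 0.7, -36.5, 9.5, 0, 0], [0, 0, 0.7, -36, 10, 0, 0], [0, 0, 0.7, -36, 10.5, 0, 0]]])

```text
time_s: 10.2
ee_pos: [577.1, -252.5, 105.0]
eef_rot: [-179.9, -0.0, 83.2]
ft_force: [1.6, 0.4, -3.4]
width: 0.316
gripper_force: 55.0
```

Emit:
servo_tool(rows=[[[0, 0, 0.7, -36, 11, 0, 0], [0, 0, 0, 0, 0, 0, 0], [0, 0, 0, 0, 0, 0, 0]]])

```text
time_s: 10.5
ee_pos: [583.4, -289.0, 104.6]
eef_rot: [-179.9, -0.0, 82.4]
ft_force: [0.2, -0.5, -2.0]
width: 0.312
gripper_force: 55.0
```

```bash
python3 - <<'E'
from plan import plan
plan((585,-288,55,82.3,3))
from h import *
for n,(a,b,c,d) in {"top":(310,140,430,230),"scene":(130,110,270,230)}.items():
    p,D=imaging.snapshot(n); cv2.imwrite(f"pics/p_{n}.png",p)
    q=cloud(n,D)[b:d,a:c]; h=cv2.cvtColor(p[b:d,a:c],cv2.COLOR_BGR2HSV).astype(int)
    m=(h[...,1]<60)&(h[...,2]>130)&(q[...,2]>90)&(q[...,2]<140)
    if m.sum()>20: print(n,m.sum(),rect(q[m][:,:2]),np.round(np.percentile(q[m][:,2],[5,50,95]),1))
p=cv2.imread("pics/p_top.png"); s=cv2.imread("pics/p_scene.png")
cv2.imwrite("pics/c3.png",np.hstack([cv2.resize(p[140:230,310:430],(400,300),interpolation=2),cv2.resize(s[125:230,130:270],(400,300),interpolation=2)]))
E
```

```text
t 10.5 at [ 583.4 -289.   104.6] [-179.9   -0.    82.4] w 0.312 grip 55.0 F [ 0.2 -0.5 -2. ] q7 -11
[0.0, 0.0, 0.0, 0.4, 0.5, 16.5]
[0.0, 0.0, 0.0, 0.4, 0.5, 16.5]
[0.0, 0.0, 0.0, 0.4, 0.5, 16.5]
top 278 (array([ 589.9, -243. ]), 61.8, 27.3, np.float32(82.5)) [123.4 129.1 133. ]
scene 316 (array([ 542.3, -422.3]), 445.4, 35.8, np.float32(75.1)) [106.  129.6 131. ]
```

View pics/c3.png

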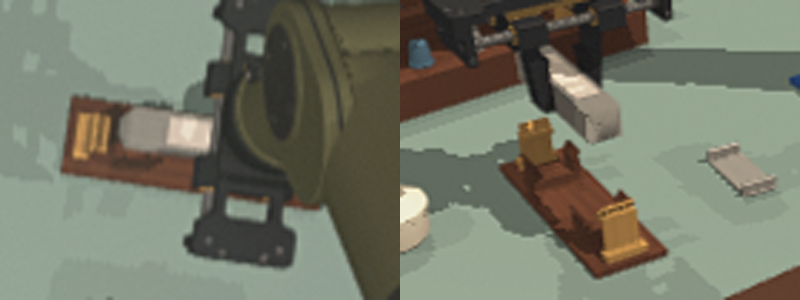

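The bar is in hand, aligned above the mahogany cradle, with its near end by the clip at left crop (95,135). I'll correct x by about 2 mm and lower it to just above first contact.

Emit:
servo_tool(rows=[[[0, 0, 0, 1, 2, 15, 0], [0, 0, 0, 0.5, 0, 20, 0], [0, 0, 0, 0, 0, 14, 0], [0, 0, 0, 0, 0, 0, 0], [0, 0, 0, 0, 0, 0, 0]]])

```text
time_s: 11.1
ee_pos: [586.9, -286.2, 56.3]
eef_rot: [-180.0, -0.0, 82.6]
ft_force: [1.1, -0.7, -2.1]
width: 0.308
gripper_force: 55.0
```

```bash
python3 - <<'E'
from plan import plan
plan((585.3,-288,45,82.3,2))
E
```

```text
t 11.1 at [ 586.9 -286.2   56.3] [-180.    -0.    82.6] w 0.308 grip 55.0 F [ 1.1 -0.7 -2.1] q7 -13
[0.0, 0.0, 0.1, -1.0, -0.7, 5.7]
[0.0, 0.0, 0.1, -1.0, -0.7, 5.7]
```

Emit:
servo_tool(rows=[[[0, 0, 0.3, -1.8, -1.3, 6, 0], [0, 0, 0, 0, 0, 5, 0], [0, 0, 0, 0, 0, 3, 0], [0, 0, 0, 0, 0, 0, 0], [0, 0, 0, 0, 0, 0, 0]]])

```text
time_s: 11.6
ee_pos: [585.4, -288.4, 42.8]
eef_rot: [180.0, -0.0, 82.2]
ft_force: [-0.4, -0.5, -2.7]
width: 0.315
gripper_force: 55.0
```

Emit:
servo_tool(rows=[[[0, 0, 0, 0, 0, 2, 0], [0, 0, 0, 0, 0, 2, 0], [0, 0, 0, 0, 0, 2, 0], [0, 0, 0, 0, 0, 0, 0]]], squeeze=60)

```text
time_s: 12.0
ee_pos: [586.7, -289.2, 39.1]
eef_rot: [179.8, 0.1, 82.2]
ft_force: [-1.4, -0.5, 9.9]
width: 0.31
gripper_force: 60.0
```

Emit:
servo_tool(rows=[[[0, 0, 0, 0, 0, 1.5, 0], [0, 0, 0, 0, 0, 1.5, 0], [0, 0, 0, 0, 0, 0, 0], [0, 0, 0, 0, 0, 0, 0]]])

```text
time_s: 12.4
ee_pos: [586.5, -288.9, 34.4]
eef_rot: [179.8, 0.0, 82.2]
ft_force: [1.7, -0.8, 0.7]
width: 0.312
gripper_force: 60.0
```

Emit:
servo_tool(rows=[[[0, 0, 0, 0, 0, 1.5, 0], [0, 0, 0, 0, 0, 1.5, 0], [0, 0, 0, 0, 0, 1.5, 0], [0, 0, 0, 0, 0, 0, 0]]])

```text
time_s: 12.8
ee_pos: [584.8, -288.6, 28.6]
eef_rot: [-179.9, 0.0, 82.2]
ft_force: [1.2, -1.2, -2.1]
width: 0.312
gripper_force: 60.0
```

Emit:
servo_tool(rows=[[[0, 0, 0, 0, 0, 1.5, 0], [0, 0, 0, 0, 0, 1.5, 0], [0, 0, 0, 0, 0, 1.5, 0], [0, 0, 0, 0, 0, 0, 0]]])

```text
time_s: 13.2
ee_pos: [584.9, -288.4, 24.2]
eef_rot: [-180.0, 0.0, 82.2]
ft_force: [-0.4, -1.7, -2.4]
width: 0.309
gripper_force: 60.0
```

Emit:
servo_tool(rows=[[[0, 0, 0, 0, 0, 1.5, 0], [0, 0, 0, 0, 0, 1.5, 0], [0, 0, 0, 0, 0, 1.5, 0], [0, 0, 0, 0, 0, 0, 0]]])

```text
time_s: 13.6
ee_pos: [584.5, -288.2, 19.2]
eef_rot: [-179.9, -0.0, 82.2]
ft_force: [0.4, -1.4, -7.4]
width: 0.311
gripper_force: 60.0
```

Emit:
servo_tool(rows=[[[0, 0, 0, 0, 0, 1, 0], [0, 0, 0, 0, 0, 1, 0], [0, 0, 0, 0, 0, 0, 0]]])

```text
time_s: 13.9
ee_pos: [585.1, -288.5, 18.2]
eef_rot: [-180.0, 0.0, 82.2]
ft_force: [-0.4, -0.6, -4.7]
width: 0.311
gripper_force: 60.0
```

Emit:
servo_tool(rows=[[[0, 0, 0, 0, 0, 1, 0], [0, 0, 0, 0, 0, 0, 0], [0, 0, 0, 0, 0, 0, 0]]])

```text
time_s: 14.2
ee_pos: [585.2, -288.5, 17.9]
eef_rot: [-180.0, 0.0, 82.2]
ft_force: [-4.7, 0.1, 5.1]
width: 0.31
gripper_force: 60.0
```

Emit:
servo_tool(rows=[[[0, 0, 0, 0, 0, 0.7, 0], [0, 0, 0, 0, 0, 0, 0], [0, 0, 0, 0, 0, 0, 0]]])

```text
time_s: 14.5
ee_pos: [585.2, -288.5, 17.9]
eef_rot: [-180.0, 0.0, 82.2]
ft_force: [-6.0, 0.2, 8.8]
width: 0.311
gripper_force: 60.0
```

Emit:
servo_tool(rows=[[[0, 0, 0, 0, 0, 1, 0], [0, 0, 0, 0, 0, 0, 0], [0, 0, 0, 0, 0, -1.5, 0], [0, 0, 0, 0, 0, 0, 0]]])

```text
time_s: 14.9
ee_pos: [585.4, -288.6, 17.9]
eef_rot: [180.0, 0.0, 82.2]
ft_force: [-3.3, -1.4, 8.4]
width: 0.313
gripper_force: 60.0
```

Emit:
servo_tool(rows=[[[0, 0, 0, 0, 0, 0, 45], [0, 0, 0, 0, 0, 0, 60], [0, 0, 0, 0, 0, 0, 60], [0, 0, 0, 0, 0, -10, 60], [0, 0, 0, 0, 0, -40, 60]]])

```text
time_s: 15.4
ee_pos: [582.6, -287.3, 64.2]
eef_rot: [-179.6, -0.1, 82.2]
ft_force: [-0.1, -0.3, 1.1]
width: 0.598
gripper_force: 0.0
```

Emit:
servo_tool(rows=[[[0, 0, 0, 0, 0, -45, 60], [0, 0, 0, 40, -20, -20, 60], [0, 0, 0, 50, -20, 0, 60], [0, 0, 0, 50, -20, 0, 60], [0, 0, 0, 50, -10, 0, 60]]])

```text
time_s: 15.9
ee_pos: [542.4, -98.0, 133.0]
eef_rot: [180.0, 0.0, 82.1]
ft_force: [0.7, 0.8, 0.2]
width: 0.6
gripper_force: 0.0
```

```bash
python3 - <<'E'
from plan import plan
plan()
from bar import *
bar("f",{"top":(318,155,420,212),"scene":(155,150,230,230)},(38,48))
p=cv2.imread("pics/f_top.png"); s=cv2.imread("pics/f_scene.png")
cv2.imwrite("pics/c4.png",np.hstack([cv2.resize(p[150:225,315:415],(400,300),interpolation=2),cv2.resize(s[150:230,140:247],(400,300),interpolation=2)]))
E
```

```text
t 15.9 at [542.4 -98.  133. ] [180.    0.   82.1] w 0.6 grip 0.0 F [0.7 0.8 0.2] q7 -32
top 504 depth (array([ 585.5, -291.3]), 141.9, 28.4, np.float32(82.3)) mean [ 585.2 -290.8   42.9] ray (array([ 585.3, -290.9]), 141.3, 28.7, np.float32(82.2)) z [39.8 42.8 45.8]
scene 461 depth (array([ 586.3, -284.7]), 179.6, 30.5, np.float32(81.4)) mean [ 588.2 -284.3   42.8] ray (array([ 587.8, -285.9]), 189.0, 31.6, np.float32(82.3)) z [41.1 42.9 44.3]
```

View pics/c4.png

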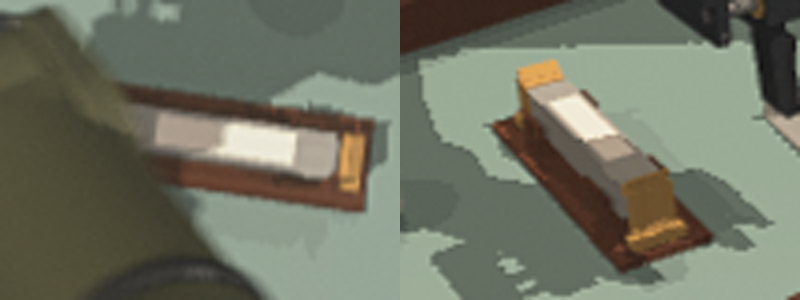

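The bar lies level between both upright brass clips, clip ends at right crop (540,85) and (650,205). Its top is at 42.8 mm in both views, so its centre is about 29 mm up and it is fully home. The robot is clear of it.

```bash
python3 -c "
from bench import robot; print(robot.hand_in())"
```

```text
the job is handed in; nothing more can be done
None
```

The light bar was drawn out of its sleeve, laid on the mat and released, then gripped by its middle and pressed fully home in the mahogany cradle, and the job is handed in at about 16 s of the 61 s allowed.

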